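# Recharge the gas-drying column

### The job

Recharge the sampler's empty drying column: unscrew its blue cap and stand it upright on the white pad, then set the funnel in the column's mouth and pour all the orange desiccant balls from the scoops through it, putting each emptied scoop back down level on the bench. When all the balls are in, stand the funnel upright on the white pad again and leave the column open for its top plug; do not disturb the timer or the tin.

Things in the scene. Friction and masses are not known exactly. Their poses are not given: they have to be found in the camera images.
- column: Empty gas-drying column, fixed: 92 mm square foot, clear tube, aluminium threaded neck, rim 120 mm above the bench. Origin: centre of the underside; z up along the bore, 47 mm wide, its floor 14 mm up. Neck 53 mm outside, 62 over the thread. Nothing but the cap rises above the rim
- column_mouth (a point): centre of the column's mouth, level with its rim
- cap: Blue screw cap, 61 mm high, 0.09 kg. Origin: centre of its lower edge (closed: 96 mm above bench), z up. Shoulder 73 mm wide up to z 29; knurled round knob 44 mm wide from z 29 to 61, to grip and turn (fingertips above the shoulder). Right-handed thread, 8 mm a turn, 2 mm of axial play, light: counter-clockwise from above it rises and is free after 1.15 turns (7.2 rad)
- funnel: Steel powder funnel, 73 mm high, 0.14 kg, standing on its stem. Origin: centre of the stem's lower end, z up. Stem 38 mm outside, 33 mm inside; a flange 60 mm wide, its underside 26 mm above the origin, sits on the column's rim (origin then 94 mm above the bench). Mouth 105 mm inside, 114 mm over the rim, 72 mm above the origin
- funnel_grip (a point): middle of the funnel's black side grip, a block 42 mm long (along the funnel's x, from 54 to 96 mm off its axis), 12 mm thick (y), 24 mm high; 76 mm from the axis, 61 mm above the funnel's origin
- pad: White clean pad on the bench, fixed, 130 mm (its x) by 260 mm (its y), 2 mm thick. Origin: centre of the underside. The funnel stands on its +y half; the -y half is empty
- scoop_a: White scoop, holding 0 to 3 of the orange balls, 165 mm long, 0.08 kg: open channel 85 long, 58 wide (52 inside), 38 high, and a handle. Origin: centre of the channel's underside; z up, handle at +x, open mouth at -x, its lip 44 mm ahead and 17 mm up. The floor rises 10 degrees to the mouth: balls stay while level, all roll out once the mouth is dipped 30 to 40 degrees
- scoop_a_grip (a point): middle of that scoop's handle: bar 80 mm long (x, from 40 to 120 mm), 14 mm thick (y), 16 mm high; this point is 80 mm behind the origin, 30 mm above the bench
- scoop_b: White scoop, holding 0 to 3 of the orange balls, 165 mm long, 0.08 kg: open channel 85 long, 58 wide (52 inside), 38 high, and a handle. Origin: centre of the channel's underside; z up, handle at +x, open mouth at -x, its lip 44 mm ahead and 17 mm up. The floor rises 10 degrees to the mouth: balls stay while level, all roll out once the mouth is dipped 30 to 40 degrees
- scoop_b_grip (a point): middle of that scoop's handle: bar 80 mm long (x, from 40 to 120 mm), 14 mm thick (y), 16 mm high; this point is 80 mm behind the origin, 30 mm above the bench
- scoop_c: White scoop, holding 0 to 3 of the orange balls, 165 mm long, 0.08 kg: open channel 85 long, 58 wide (52 inside), 38 high, and a handle. Origin: centre of the channel's underside; z up, handle at +x, open mouth at -x, its lip 44 mm ahead and 17 mm up. The floor rises 10 degrees to the mouth: balls stay while level, all roll out once the mouth is dipped 30 to 40 degrees
- scoop_c_grip (a point): middle of that scoop's handle: bar 80 mm long (x, from 40 to 120 mm), 14 mm thick (y), 16 mm high; this point is 80 mm behind the origin, 30 mm above the bench
- ball_a1: Orange desiccant ball, 15 mm, 12 g, at the start at the back of scoop_a (may be absent); origin at its centre
- ball_a2: Orange desiccant ball, 15 mm, 12 g, at the start at the back of scoop_a (may be absent); origin at its centre
- ball_a3: Orange desiccant ball, 15 mm, 12 g, at the start at the back of scoop_a (may be absent); origin at its centre
- ball_b1: Orange desiccant ball, 15 mm, 12 g, at the start at the back of scoop_b (may be absent); origin at its centre
- ball_b2: Orange desiccant ball, 15 mm, 12 g, at the start at the back of scoop_b (may be absent); origin at its centre
- ball_b3: Orange desiccant ball, 15 mm, 12 g, at the start at the back of scoop_b (may be absent); origin at its centre
- ball_c1: Orange desiccant ball, 15 mm, 12 g, at the start at the back of scoop_c (may be absent); origin at its centre
- ball_c2: Orange desiccant ball, 15 mm, 12 g, at the start at the back of scoop_c (may be absent); origin at its centre
- ball_c3: Orange desiccant ball, 15 mm, 12 g, at the start at the back of scoop_c (may be absent); origin at its centre
- timer: White bench timer, 58x73x38 mm, loose; to be left alone. Origin: centre of its underside
- septa_tin: Round blue and white tin, 62 mm wide, 30 mm high, loose; to be left alone. Origin: centre of its underside
Mind the look-alikes: they are no part of the job. What is meant by the cap is not grey, and is the larger of those in its own colour.

How it is judged:
By the outcome, as a careful person would: the job done as asked, in the order asked, and still so for the second after the job is handed in, with the robot touching nothing.
Of ball_a1, ball_a2, ball_a3, ball_b1, ball_b2, ball_b3, ball_c1, ball_c2, ball_c3 only 3 to 8 are there at a start; the rules pass over those that are not, and their reading is None.
At some moment in a run one of cap, scoop_a, scoop_b, scoop_c may be knocked a few centimetres aside while the robot is not near it.
It also fails if it takes over 210 s, if anything falls off the work surface, if the arm or the gripper's body presses on something with over 40 N, if the wrist force passes 120 N, or if a joint passes its speed limit or range.

### The arm

A 6-joint arm with a two-finger parallel gripper is mounted at the origin on a cart in front of the work surface, level with it; the furniture and walls round the work are solid. World frame = base frame: x ahead of the robot, y to its left, z up, the work surface at z = 0. Lengths are in mm, angles in rad, forces in N, time in s.
With the tool pointing down it reaches from about 400 to 925 mm from the base axis. Payload 12.5 kg.
Tool frame: the origin (TCP) lies on the centre line of the jaws, within the pads' length; the fingertips stand 17 mm ahead of it and the grasp point (between the pads) lies 2 mm behind it; z points along the fingers, y is the line along which they close (so a half turn about z gives the same grasp; the last joint's range is limited). The gripper opens to 95 mm and grips with 3 to 60 N. Pads are 20 mm wide; open, the fingers measure 119 mm over their backs; the gripper's body (75 mm by 180 mm) begins 59 mm behind the grasp point.
Start: joints at [-1.338, 0.491, 1.559, -0, 1.092, -0.106], TCP at [207.746, -589.482, 210.461] pointing down, gripper open.
Joint ranges: [-3.1, 3.1], [-0.84, 2.19], [0.05, 2.79], [-1.13, 4.28], [0.06, 2.93], [-2.69, 2.69]. Speed limits (rad/s): [2.22, 2.22, 2.79, 3.14, 3.14, 3.14].

### API

Orientations are given as [roll, pitch, yaw] about the fixed x, y, z axes, in that order (R = Rz(yaw) Ry(pitch) Rx(roll)).
In Python, from cell import env gives the robot as it stands.
- The arm moves only by the tool drive_tool, never from a script. Its argument "deltas" is text: rows parted by semicolons, each of 4 numbers parted by spaces: the shift along the world's x, y, z normalised to -1 to 1, where 1 is 100 mm, then the turn about the world's z normalised to -1 to 1, where 1 is 180 degrees. A call has 1 to 10 rows; each row shifts and turns the commanded pose from where the row before left it; what a row does not reach is not made up. A row lasts 1/12 s, in which the tool goes at most 41.7 mm and 7.16 degrees, less where a joint would pass 70% of its speed; a pose out of reach is approached as far as the arm can. A call with a number of a shift or a turn outside -1 to 1 is refused whole. A call with a gripper value outside its range is refused whole. "gripper" is the closure, from 0 (fully open) to 1 (shut), set as the call begins (left out, the last holds). The fingers move at their own pace and stop on an object; the grip force is fixed at half the most. Time passes only in rows, so rows that do not move let the fingers close. It gives the time, the measured TCP pose, the force, the opening and the grip force at its end, in the units of the state.
- env.state(): the state, without advancing time (a new reading comes with each control period).
- env.read_camera(name): name is "side" or "top" or "wrist"; returns (picture, depth): 420x560x3 uint8, red, green, blue; 420x560 float32, mm along the optical axis (not along the pixel's ray), 0 where there is no reading.
- env.camera_params(name): a dict with "mtx" (3x3 intrinsics, pixels), "camera_from_world" (4x4, takes a point from world to camera coordinates); the wrist camera has in their place "mount" (4x4, takes a point from camera to tool coordinates, whose origin is the TCP and whose axes are the flange's). Camera axes: x right, y down, z forward; pixel columns grow to the right and rows downward; lengths in mm; the calibration is good to about 2 mm. The wrist camera is an equidistant fisheye: a pixel r from the principal point sees the ray r / f radians off the axis. A picture is of the moment at which its call begins: read the wrist's pose just before it. camera_params takes no time and is no camera call.
- env.job_done(): hands the job in; it is judged then, once.
The state is a dict: "t": time; "joints": joint angles; "qvel": joint speeds; "tau": joint torques, N m; "eef_pos": TCP position; "tcp_rot": TCP orientation; "ft_force": force on the tool from outside, world axes, zero at the start; "moment": the same for the moment, N m; "opening": opening from 0.0 (shut) to 1.0 (fully open); "grip_force": force on a finger pad.
Only numpy, scipy, OpenCV 4.12 (cv2) and the standard library are available. Lean on these libraries where they do the work, as an engineer would, in place of code of your own. Each camera call takes 0.05 s, during which the arm holds its last target. There are 200 camera calls.

## Working session

There is one attempt and no reset: what is moved stays moved. The work goes in short steps, Python scripts to look and compute and a tool call to move; the robot and the scene stay as the last step left them, time stands still between calls to the robot, and variables do not carry over. Pictures are saved under pics/ and viewed, at most 14 in all, crops included, and the job is handed in when it is done.

Besides the shell and the picture viewer there is one more tool, called by a JSON object that holds its "method" and its "body". drive_tool: Moves the arm, as the interface text tells. Its arguments: {"type":"object","properties":{"deltas":{"type":"string"},"gripper":{"type":"number"}},"required":["deltas"]}

```bash
mkdir -p pics
cat > h.py <<'E'
import numpy as np, cv2
from scipy.spatial.transform import Rotation as R
from cell import env
def cam(n):
    p=env.camera_params(n); s=env.state(); im,d=env.read_camera(n); return p,s,im,d
def save(im,f): cv2.imwrite('pics/'+f,np.ascontiguousarray(im[:,:,::-1]))
def cloud(p,d):
    K=np.array(p['mtx']);v,u=np.indices(d.shape)
    P=np.stack([(u-K[0,2])/K[0,0]*d,(v-K[1,2])/K[1,1]*d,d,np.ones_like(d)],-1)
    W=P@np.linalg.inv(np.array(p['camera_from_world'])).T
    W=W[...,:3]; W[d<=0]=np.nan; return W
E
python3 - <<'E'
from h import *
for n in('top','side'):
    p,s,im,d=cam(n); save(im,n+'0.png'); np.savez(n+'0.npz',im=im,d=d)
    print(n,np.round(p['mtx'],1).tolist(),np.round(p['camera_from_world'],3).tolist())
print(env.camera_params('wrist')); print(env.state())
E
```

```text
top [[443.7, 0.0, 270.9], [0.0, 443.7, 215.8], [0.0, 0.0, 1.0]] [[-0.082, -0.997, 0.006, 33.131], [-0.975, 0.079, -0.206, 581.972], [0.204, -0.023, -0.979, 996.916], [0.0, 0.0, 0.0, 1.0]]
side [[399.9, 0.0, 272.6], [0.0, 399.9, 213.9], [0.0, 0.0, 1.0]] [[-0.204, 0.979, 0.011, 98.114], [0.694, 0.152, -0.703, -327.987], [-0.69, -0.136, -0.711, 1492.971], [0.0, 0.0, 0.0, 1.0]]
{'mtx': array([[325.1922621 ,   0.        , 275.28861306],
       [  0.        , 325.1922621 , 211.04834463],
       [  0.        ,   0.        ,   1.        ]]), 'mount': array([[ 4.55328976e-04, -9.69920880e-01, -2.43419965e-01,
         6.88607957e+01],
       [ 9.99999844e-01,  5.20447793e-04, -2.03205504e-04,
         6.50419704e-01],
       [ 3.23780645e-04, -2.43419835e-01,  9.69920965e-01,
        -1.74710503e+02],
       [ 0.00000000e+00,  0.00000000e+00,  0.00000000e+00,
         1.00000000e+00]])}
{'t': 0.1, 'joints': array([-1.33762938e+00,  4.91526003e-01,  1.55936868e+00, -1.84550030e-07,
        1.09170699e+00, -1.05608611e-01]), 'qvel': array([ 5.40408962e-04, -2.96606883e-03, -6.17358249e-04,  7.02875996e-05,
       -4.30290328e-04, -7.86988202e-04]), 'tau': array([ 3.38317732e-03, -6.13628411e+01, -2.58608168e+01,  6.93913526e-02,
        4.70608834e-02, -5.88227545e-05]), 'eef_pos': array([ 207.67519004, -589.2646559 ,  209.91041189]), 'tcp_rot': array([-3.14058923e+00, -1.06200791e-04,  3.38775587e-01]), 'ft_force': array([-0.96136177, -0.02177898, -0.27017149]), 'moment': array([ 0.0301508 ,  0.04964834, -0.02789123]), 'grip_force': 0.0, 'opening': 0.9970206273937178}
```

View pics/top0.png

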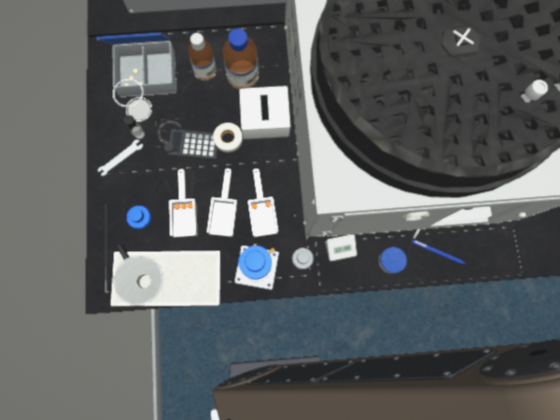

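View pics/side0.png

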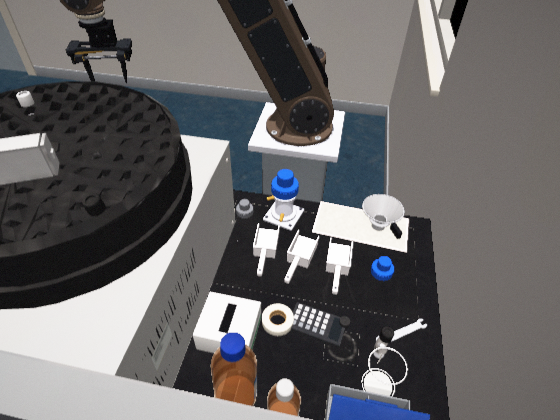

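```bash
python3 - <<'E'
from h import *
z=np.load('top0.npz');p=env.camera_params('top');im,d=z['im'],z['d'];W=cloud(p,d)
def pt(u,v):return np.round(W[v,u],0).tolist()
for n,u,v in [('sampler corner',312,222),('samp top',350,190),('disc',420,120),('camk',540,90),('funnel grip',125,252),('bench',60+50,140),('timer',342,248),('pad',200,280),('bottle',240,38)]: print(n,pt(u,v))
hsv=cv2.cvtColor(im,cv2.COLOR_RGB2HSV)
blue=cv2.inRange(hsv,(100,150,80),(125,255,255))
def comps(m,mn,name):
    n,l,s,c=cv2.connectedComponentsWithStats(m)
    for i in range(1,n):
        if s[i,4]>=mn:
            q=W[l==i];q=q[~np.isnan(q[:,0])]
            print(name,c[i].round(0),s[i,4],np.round(np.median(q,0)),'min',np.round(np.percentile(q,2,0)),'max',np.round(np.percentile(q,98,0)))
comps(blue,60,'blue')
org=cv2.inRange(hsv,(5,150,120),(22,255,255)); comps(org,4,'orange')
# cap knob: height 150-165
m=((W[...,2]>150)&(W[...,2]<165)&(blue>0));q=W[m];print('knob',m.sum(),np.nanmin(q,0),np.nanmax(q,0))
# scoops & funnel: heights
x,y,zz=W[...,0],W[...,1],W[...,2]
for nm,(u0,u1,v0,v1) in dict(A=(165,202,165,240),B=(203,240,165,240),C=(243,280,165,240)).items():
    M=np.zeros(d.shape,bool);M[v0:v1,u0:u1]=1;M&=(zz>12)&(zz<60)
    q=W[M]; r=cv2.minAreaRect((q[:,:2]).astype(np.float32)); print(nm,M.sum(),np.round(r[0]),np.round(r[1]),round(r[2],1),q[:,2].max())
    h=q[q[:,0]>q[:,0].max()-60]; vx,vy,x0,y0=cv2.fitLine(h[:,:2].astype(np.float32),cv2.DIST_L2,0,.01,.01).ravel(); print('  handle pt',round(x0),round(y0),'dir',np.degrees(np.arctan2(vy,vx)).round(1),'tail',h[:,:2].max(0), 'z',np.median(h[:,2]))
M=np.zeros(d.shape,bool);M[240:310,100:170]=1
F=M&(zz>68)&(zz<85);q=W[F];r=cv2.minEnclosingCircle(q[:,:2].astype(np.float32));print('funnel rim',F.sum(),r)
bl=M&(im.max(2)<60)&(zz>40);q=W[bl];print('grip',bl.sum(),np.nanmedian(q,0), q.min(0) if len(q) else 0,q.max(0) if len(q) else 0)
M=np.zeros(d.shape,bool);M[240:295,232:285]=1;M&=(zz>6)&(zz<25);q=W[M];print('foot',cv2.minAreaRect(q[:,:2].astype(np.float32)))
wh=cv2.inRange(hsv,(0,0,170),(179,70,255))>0;M=wh&(np.abs(zz-2)<6);M[:,225:]=0;M[:245]=0;q=W[M];print('pad',cv2.minAreaRect(q[:,:2].astype(np.float32)))
E
python3 - <<'E'
import cv2
im=cv2.imread('pics/top0.png')[160:310,95:295]
cv2.imwrite('pics/top0c.png',cv2.resize(im,(800,600),interpolation=cv2.INTER_CUBIC))
E
```

```text
sampler corner [535.0, -95.0, 191.0]
samp top [573.0, -162.0, 286.0]
disc [654.0, -268.0, 403.0]
camk [675.0, -454.0, 440.0]
funnel grip [523.0, 330.0, 69.0]
bench [830.0, 386.0, 1.0]
timer [496.0, -180.0, 26.0]
pad [449.0, 170.0, 3.0]
bottle [969.0, 25.0, 196.0]
blue [238.  39.] 306 [969.  31. 195.] min [954.  13. 175.] max [991.  49. 199.]
blue [132.  37.] 376 [1021.  282.  152.] min [1012.  216.   87.] max [1055.  351.  173.]
blue [138. 217.] 466 [611. 307.  24.] min [589. 287.   0.] max [644. 339.  49.]
blue [255. 262.] 790 [468.  30. 128.] min [438.   1. 122.] max [502.  63. 160.]
blue [444. 254.] 140 [ 463. -433.    8.] min [ 440. -474.    1.] max [ 484. -395.   13.]
blue [393. 260.] 450 [ 457. -298.   31.] min [ 432. -326.   27.] max [ 484. -273.   35.]
orange [241.  63.] 68 [943.  29. 133.] min [939.  12. 126.] max [948.  44. 140.]
orange [267. 204.] 8 [622.  -8.  20.] min [619. -11.  16.] max [625.  -5.  23.]
orange [177. 206.] 13 [634. 216.  19.] min [630. 213.  14.] max [638. 221.  22.]
orange [183. 206.] 11 [635. 200.  21.] min [630. 197.  14.] max [639. 203.  22.]
orange
[... 369 characters left out ...]
975325968868
B 724 [637.  99.] [ 61. 166.] 79.2 43.883222329123555
  handle pt 687 89 dir -11.4 tail [718.96737151 100.51061304] z 37.68051464261862
C 742 [629.   9.] [165.  61.] 4.0 45.406176759575374
  handle pt 680 13 dir 4.8 tail [711.09140027  20.99181407] z 38.322910855101554
funnel rim 716 ((473.9801940917969, 310.2919616699219), 76.2901840209961)
grip 35 [533.68574652 337.89398676  72.22204451] [520.14666288 330.10013628  53.15591128] [541.9600473  348.60148694  76.9990589 ]
foot ((472.39215087890625, 34.04450225830078), (111.04119873046875, 110.29863739013672), 87.31848907470703)
pad ((332.63079833984375, 262.2310791015625), (262.048583984375, 390.38116455078125), 86.22151947021484)
```

View pics/top0c.png

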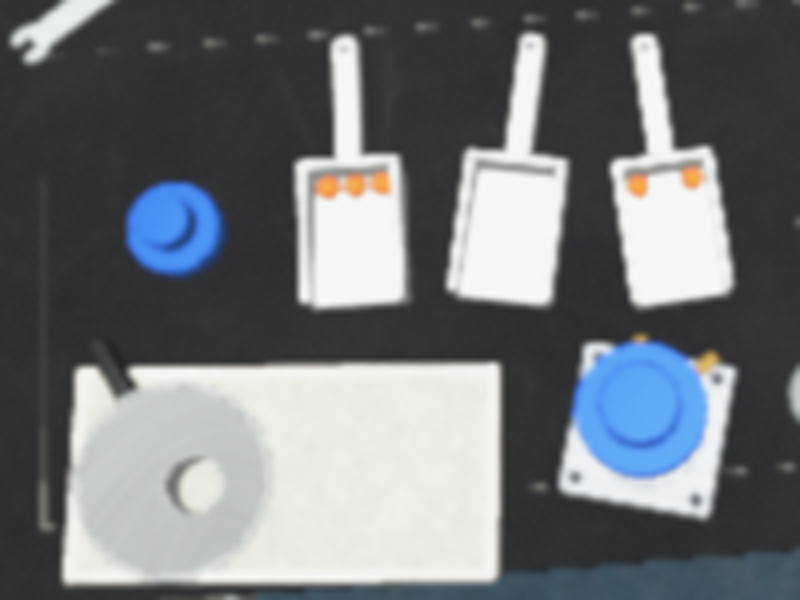

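{"method": "drive_tool", "body": {"deltas": ".16 .35 0 0;.16 .35 0 0;.16 .35 0 0;.16 .35 0 0;.16 .35 0 0;.16 .35 0 0;.16 .35 0 0;.16 .35 0 0;.16 .35 0 0;.16 .35 0 0"}}

```text
t: 0.93
eef_pos: [368.0, -237.7, 210.4]
tcp_rot: [-3.142, 0.0, 0.338]
ft_force: [1.0, -0.3, -0.2]
opening: 0.995
grip_force: 0.0
```

```bash
cat >> h.py <<'E'
def ray(p,u,v,z):
    K=np.array(p['mtx']);T=np.linalg.inv(np.array(p['camera_from_world']))
    r=T[:3,:3]@np.array([(u-K[0,2])/K[0,0],(v-K[1,2])/K[1,1],1]);c=T[:3,3]
    return (c+r*(z-c[2])/r[2])[:2]
def tool(s):
    T=np.eye(4);T[:3,:3]=R.from_euler('xyz',s['tcp_rot']).as_matrix();T[:3,3]=s['eef_pos'];return T
def wray(p,s,u,v,z):
    K=np.array(p['mtx']);a=np.array([u-K[0,2],v-K[1,2]]);r=np.hypot(*a);th=r/K[0,0]
    T=tool(s)@np.array(p['mount']);d=T[:3,:3]@np.array([*(a/r*np.sin(th)),np.cos(th)]);c=T[:3,3]
    return (c+d*(z-c[2])/d[2])[:2]
def wpix(p,s,P):
    K=np.array(p['mtx']);T=np.linalg.inv(tool(s)@np.array(p['mount']));c=T[:3,:3]@np.array(P)+T[:3,3]
    r=np.hypot(c[0],c[1]);th=np.arctan2(r,c[2]);return K[0,0]*th*c[:2]/r+K[:2,2]
E
python3 - <<'E'
from h import *
p=env.camera_params('top')
f=lambda u,v,z:print((u,v,z),np.round(ray(p,u/4+95-.4,v/4+160-.4,z)).tolist())
f(640,402,157)   # knob
f(640,405,125)   # shoulder
for q in[(585,343),(735,368),(710,517),(562,487)]:f(*q,14)
f(172,480,74); f(77,480,74);f(268,480,74);f(172,385,74);f(172,580,74);f(197,485,5)
f(100,345,75);f(128,388,75)
for q in[(77,368),(500,364),(498,580),(63,582)]:f(*q,2)
E
```

```text
(640, 402, 157) [470.0, 30.0]
(640, 405, 125) [472.0, 31.0]
(585, 343, 14) [524.0, 64.0]
(735, 368, 14) [502.0, -26.0]
(710, 517, 14) [413.0, -3.0]
(562, 487, 14) [438.0, 84.0]
(172, 480, 74) [456.0, 301.0]
(77, 480, 74) [461.0, 355.0]
(268, 480, 74) [452.0, 247.0]
(172, 385, 74) [511.0, 300.0]
(172, 580, 74) [400.0, 302.0]
(197, 485, 5) [458.0, 306.0]
(100, 345, 75) [537.0, 341.0]
(128, 388, 75) [511.0, 325.0]
(77, 368, 2) [536.0, 379.0]
(500, 364, 2) [517.0, 118.0]
(498, 580, 2) [387.0, 127.0]
(63, 582, 2) [407.0, 388.0]
```

{"method": "drive_tool", "body": {"deltas": ".102 .267 0 -.036;.102 .267 0 -.036;.102 .267 0 -.036;.102 .267 0 -.036;.102 .267 0 -.036;.102 .267 0 -.036;.102 .267 0 -.036;.102 .267 0 -.036;.102 .267 0 -.036;.102 .267 0 -.036"}}

```text
t: 1.77
eef_pos: [469.9, 29.0, 210.3]
tcp_rot: [3.141, 0.0, -0.798]
ft_force: [0.5, 0.4, 0.2]
opening: 1.0
grip_force: 0.0
```

{"method": "drive_tool", "body": {"deltas": "0 0 -.2 0;0 0 -.2 0;0 0 -.1 0;0 0 0 0;0 0 0 0"}}

```text
t: 2.18
eef_pos: [469.6, 27.5, 160.3]
tcp_rot: [3.141, 0.001, -0.792]
ft_force: [1.1, -0.2, -0.3]
opening: 1.001
grip_force: 0.0
```

Run:
```python
from h import *
p,s,im,d=cam('wrist');save(im,'w1.png');print(s['joints'],s['eef_pos'],s['tcp_rot']);print(wpix(p,s,[470,30,157]),wpix(p,s,[470,30,125]))
```

```text
[-8.19209252e-02  3.41601130e-01  1.98491908e+00 -9.91343652e-05
  8.16327842e-01  2.28106089e+00] [469.61498653  27.54415401 160.291265  ] [ 3.14071939e+00  9.04790265e-04 -7.92117944e-01]
[272.54826963 253.60441828] [272.90225634 236.25416661]
```

View pics/w1.png

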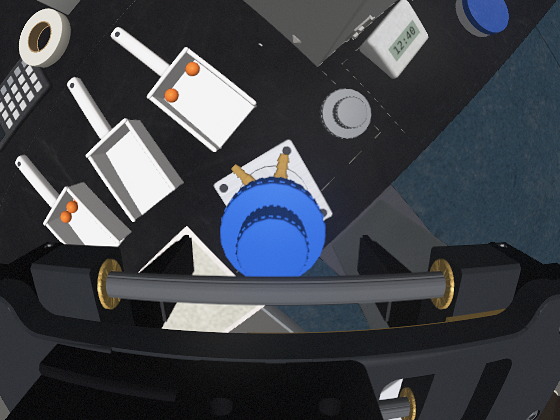

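{"method": "drive_tool", "body": {"deltas": "0.004 .022 -.08 0;0 0 -.07 0;0 0 0 0"}}

```text
t: 2.48
eef_pos: [469.7, 29.7, 144.5]
tcp_rot: [3.141, 0.001, -0.792]
ft_force: [0.1, 0.4, -0.7]
opening: 1.001
grip_force: 0.0
```

{"method": "drive_tool", "body": {"deltas": "0 0 0 0;0 0 0 0;0 0 0 0;0 0 0 0;0 0 0 0;0 0 0 0;0 0 0 0;0 0 0 0", "gripper": 1}}

```text
t: 3.15
eef_pos: [470.2, 29.7, 145.5]
tcp_rot: [3.142, -0.0, -0.792]
ft_force: [0.2, 0.0, 0.7]
opening: 0.495
grip_force: 0.0
```

{"method": "drive_tool", "body": {"deltas": "0 0 0 0;0 0 0 0;0 0 0 0;0 0 0 0;0 0 .0015 .038;0 0 .0015 .038;0 0 .0015 .038;0 0 .0015 .038;0 0 .0015 .038;0 0 .0015 .038"}}

```text
t: 3.98
eef_pos: [470.1, 29.7, 146.3]
tcp_rot: [3.142, 0.0, -0.07]
ft_force: [-0.6, 0.6, -1.6]
opening: 0.452
grip_force: 30.0
```

{"method": "drive_tool", "body": {"deltas": "0 0 .0015 .038;0 0 .0015 .038;0 0 .0015 .038;0 0 .0015 .038;0 0 .0015 .038;0 0 .0015 .038;0 0 .0015 .038;0 0 .0015 .038;0 0 .0015 .038;0 0 .0015 .038"}}

```text
t: 4.82
eef_pos: [470.1, 29.7, 147.7]
tcp_rot: [-3.141, 0.0, 1.124]
ft_force: [-0.1, 0.2, -1.0]
opening: 0.454
grip_force: 30.0
```

{"method": "drive_tool", "body": {"deltas": "0 0 .0015 .038;0 0 .0015 .038;0 0 .0015 .038;0 0 .0015 .038;0 0 .0015 .038;0 0 .0015 .038;0 0 .0015 .038;0 0 .0015 .038;0 0 .0015 .038;0 0 .0015 .038"}}

```text
t: 5.65
eef_pos: [470.0, 29.7, 149.2]
tcp_rot: [-3.141, -0.0, 2.318]
ft_force: [-0.3, 0.7, -1.1]
opening: 0.452
grip_force: 30.0
```

{"method": "drive_tool", "body": {"deltas": "0 0 .0015 .038;0 0 .0015 .038;0 0 .0015 .038;0 0 .0015 .038;0 0 .0015 .038;0 0 .0015 .038;0 0 .0015 .038;0 0 .0015 .038;0 0 .0015 .038;0 0 .0015 .038"}}

```text
t: 6.48
eef_pos: [470.0, 29.7, 150.7]
tcp_rot: [3.141, -0.0, -2.772]
ft_force: [0.2, 0.0, -0.9]
opening: 0.45
grip_force: 30.0
```

{"method": "drive_tool", "body": {"deltas": "0 0 0 0;0 0 0 0;0 0 0 -.038;0 0 0 -.038;0 0 0 -.038;0 0 0 -.038;0 0 0 -.038;0 0 0 -.038;0 0 0 -.038;0 0 0 -.038", "gripper": 0.3}}

```text
t: 7.32
eef_pos: [470.2, 29.7, 150.9]
tcp_rot: [3.141, 0.0, 2.54]
ft_force: [0.0, -0.0, -0.8]
opening: 0.7
grip_force: 0.0
```

{"method": "drive_tool", "body": {"deltas": "0 0 0 -.038;0 0 0 -.038;0 0 0 -.038;0 0 0 -.038;0 0 0 -.038;0 0 0 -.038;0 0 0 -.038;0 0 0 -.038;0 0 0 -.038;0 0 0 -.038"}}

```text
t: 8.15
eef_pos: [470.2, 29.7, 150.9]
tcp_rot: [3.141, -0.0, 1.346]
ft_force: [0.1, -0.3, -1.2]
opening: 0.7
grip_force: 0.0
```

{"method": "drive_tool", "body": {"deltas": "0 0 0 -.038;0 0 0 -.038;0 0 0 -.038;0 0 0 -.038;0 0 0 -.038;0 0 0 -.038;0 0 0 -.038;0 0 0 -.038;0 0 0 -.038;0 0 0 -.038"}}

```text
t: 8.98
eef_pos: [470.2, 29.7, 150.9]
tcp_rot: [3.142, -0.0, 0.152]
ft_force: [0.0, 0.2, 0.1]
opening: 0.7
grip_force: 0.0
```

{"method": "drive_tool", "body": {"deltas": "0 0 0 0;0 0 0 0;0 0 0 0;0 0 0 0;0 0 0 0;0 0 0 0;0 0 .0015 .038;0 0 .0015 .038;0 0 .0015 .038;0 0 .0015 .038", "gripper": 1}}

```text
t: 9.82
eef_pos: [470.2, 29.7, 151.5]
tcp_rot: [3.141, -0.0, 0.647]
ft_force: [-0.6, 0.4, 0.0]
opening: 0.453
grip_force: 30.0
```

{"method": "drive_tool", "body": {"deltas": "0 0 .0015 .038;0 0 .0015 .038;0 0 .0015 .038;0 0 .0015 .038;0 0 .0015 .038;0 0 .0015 .038;0 0 .0015 .038;0 0 .0015 .038;0 0 .0015 .038;0 0 .0015 .038"}}

```text
t: 10.65
eef_pos: [470.2, 29.7, 153.0]
tcp_rot: [3.141, 0.0, 1.841]
ft_force: [-0.8, 0.5, 0.9]
opening: 0.454
grip_force: 30.0
```

{"method": "drive_tool", "body": {"deltas": "0 0 .0015 .038;0 0 .0015 .038;0 0 .0015 .038;0 0 .0015 .038;0 0 .0015 .038;0 0 .0015 .038;0 0 .0015 .038;0 0 .0015 .038;0 0 .0015 .038;0 0 .0015 .038"}}

```text
t: 11.48
eef_pos: [470.2, 29.7, 154.5]
tcp_rot: [3.141, 0.0, 3.034]
ft_force: [-0.1, -0.8, 1.2]
opening: 0.453
grip_force: 30.0
```

{"method": "drive_tool", "body": {"deltas": "0 0 .0015 .038;0 0 .0015 .038;0 0 .0015 .038;0 0 .0015 .038;0 0 0 0;0 0 .04 0;0 0 .04 0;0 0 .04 0"}}

```text
t: 12.15
eef_pos: [470.1, 29.7, 167.5]
tcp_rot: [3.141, -0.0, -2.78]
ft_force: [-0.6, 0.5, -1.2]
opening: 0.451
grip_force: 30.0
```

{"method": "drive_tool", "body": {"deltas": "0 0 .25 -.0384;-.026 .3 0 -.0384;-.026 .3 0 -.0384;-.026 .3 0 -.0384;-.026 .3 0 -.0384;-.026 .3 0 -.0384;-.004 .08 0 -.0384;0 0 -.1 -.0384;0 0 -.1 -.0384;0 0 -.1 -.0384"}}

```text
t: 12.98
eef_pos: [456.8, 187.3, 162.1]
tcp_rot: [3.141, 0.0, 2.295]
ft_force: [0.9, -0.1, -0.3]
opening: 0.453
grip_force: 30.0
```

{"method": "drive_tool", "body": {"deltas": "0 0 -.15 -.0384;0 0 -.15 -.0384;0 0 -.15 -.0384;0 0 -.15 -.0384;0 0 -.15 -.0384;0 0 -.15 -.0384;0 0 -.1 0;0 0 0 0"}}

```text
t: 13.65
eef_pos: [456.2, 186.7, 60.7]
tcp_rot: [-3.139, 0.001, 1.581]
ft_force: [-0.6, 0.3, -1.0]
opening: 0.451
grip_force: 30.0
```

{"method": "drive_tool", "body": {"deltas": "0 0 -.03 0;0 0 -.03 0;0 0 -.02 0;0 0 -.01 0;0 0 0 0"}}

```text
t: 14.07
eef_pos: [456.9, 187.0, 53.2]
tcp_rot: [3.141, -0.0, 1.579]
ft_force: [-0.2, 0.6, -1.5]
opening: 0.449
grip_force: 30.0
```

{"method": "drive_tool", "body": {"deltas": "0 0 -.01 0;0 0 -.01 0;0 0 -.01 0;0 0 0 0"}}

```text
t: 14.4
eef_pos: [456.8, 186.6, 51.4]
tcp_rot: [3.141, 0.0, 1.579]
ft_force: [-4.2, -5.3, 19.8]
opening: 0.454
grip_force: 30.0
```

{"method": "drive_tool", "body": {"deltas": "0 0 0 0;0 0 0 0;0 0 0 0;0 0 0 0;0 0 .25 0;0 0 .3 0;0 0 .3 0;.14 .3 0 -.0364;.14 .3 0 -.0364;.14 .3 0 -.0364", "gripper": 0.25}}

```text
t: 15.23
eef_pos: [499.6, 278.1, 136.0]
tcp_rot: [3.14, -0.001, 1.229]
ft_force: [0.9, -0.7, -0.1]
opening: 0.747
grip_force: 0.0
```

{"method": "drive_tool", "body": {"deltas": ".14 .3 0 -.0364;.12 .3 0 -.0364;0 0 0 -.0364;0 0 0 -.0364;0 0 0 -.0364;0 0 0 -.0364;0 0 0 -.0364;0 0 0 0;0 0 0 0"}}

```text
t: 15.98
eef_pos: [524.8, 336.9, 134.9]
tcp_rot: [3.142, 0.0, 0.439]
ft_force: [1.4, 0.1, -0.1]
opening: 0.75
grip_force: 0.0
```

Run:
```python
from h import *
p,s,im,d=cam('wrist');save(im,'w2.png');print(s['joints'],s['eef_pos'],s['tcp_rot']);print(wpix(p,s,[457,303,74]),wpix(p,s,[525,336,75]),wpix(p,s,[543,345,75]))
```

```text
[ 4.64944138e-01  5.69295559e-01  1.64150329e+00 -9.73688036e-05
  9.31167982e-01  1.59713037e+00] [524.75962284 336.93298968 134.86603501] [3.14150473e+00 3.71994357e-04 4.38668209e-01]
[276.74757926 310.02877815] [275.63667589 224.06213561] [274.97382517 197.83897647]
```

View pics/w2.png

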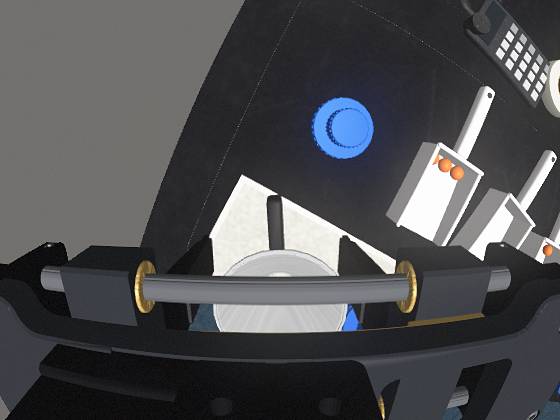

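{"method": "drive_tool", "body": {"deltas": "0 0 -.25 0;0 0 -.25 0;0 0 -.2 0;0 0 -.035 0;0 0 0 0;0 0 0 0"}}

```text
t: 16.53
eef_pos: [525.3, 337.1, 62.4]
tcp_rot: [3.142, -0.001, 0.436]
ft_force: [-0.2, -0.3, 0.9]
opening: 0.752
grip_force: 0.0
```

{"method": "drive_tool", "body": {"deltas": "0 0 0 0;0 0 0 0;0 0 0 0;0 0 0 0;0 0 0 0;0 0 0 0;0 0 0 0;0 0 0 0;0 0 0 0;0 0 0 0", "gripper": 1}}

```text
t: 17.37
eef_pos: [524.8, 336.9, 61.5]
tcp_rot: [3.141, 0.0, 0.435]
ft_force: [0.4, 0.8, 0.2]
opening: 0.119
grip_force: 30.0
```

{"method": "drive_tool", "body": {"deltas": "0 0 .1 0;0 0 .3 0;0 0 .35 0;0 0 .35 0;0 0 .25 0;-.055 -.231 0 .0362;-.055 -.231 0 .0362;-.055 -.231 0 .0362;-.055 -.231 0 .0362;-.055 -.231 0 .0362"}}

```text
t: 18.2
eef_pos: [496.8, 220.5, 197.3]
tcp_rot: [3.141, -0.0, 1.009]
ft_force: [0.5, 0.6, -0.7]
opening: 0.124
grip_force: 30.0
```

{"method": "drive_tool", "body": {"deltas": "-.055 -.231 0 .0362;-.055 -.231 0 .0362;-.055 -.231 0 .0362;-.055 -.231 0 .0362;-.055 -.231 0 .0362;0 0 0 0;0 0 0 0;0 0 0 0"}}

```text
t: 18.87
eef_pos: [470.0, 106.2, 197.0]
tcp_rot: [3.141, -0.0, 1.57]
ft_force: [-1.0, 0.5, -1.7]
opening: 0.124
grip_force: 30.0
```

Run:
```python
from h import *
p,s,im,d=cam('top');print(s['eef_pos'],s['tcp_rot']);b=cv2.resize(im[200:320,180:340],(640,480));
p2,s,im2,d2=cam('side');a=cv2.resize(im2[120:250,200:360],(640,520)); save(np.hstack([cv2.resize(b,(400,300)),cv2.resize(a,(400,300))]),'c3.png')
W=cloud(p2,d2);z0=s['eef_pos'][2]-61.5+2
M=(np.abs(W[...,2]-(z0+72))<3)&(np.hypot(W[...,0]-470,W[...,1]-30)<75);q=W[M];print(M.sum(),cv2.minEnclosingCircle(q[:,:2].astype(np.float32)))
W=cloud(p,d);M=(np.abs(W[...,2]-(z0+72))<3)&(np.hypot(W[...,0]-470,W[...,1]-30)<75);q=W[M];print(M.sum(),cv2.minEnclosingCircle(q[:,:2].astype(np.float32)))
```

```text
[470.0405113  106.16715622 197.04387919] [ 3.14085785e+00 -2.67000665e-04  1.56956933e+00]
214 ((471.3562927246094, 37.57087326049805), 66.68441772460938)
344 ((470.7193908691406, 28.843883514404297), 56.956485748291016)
```

View pics/c3.png

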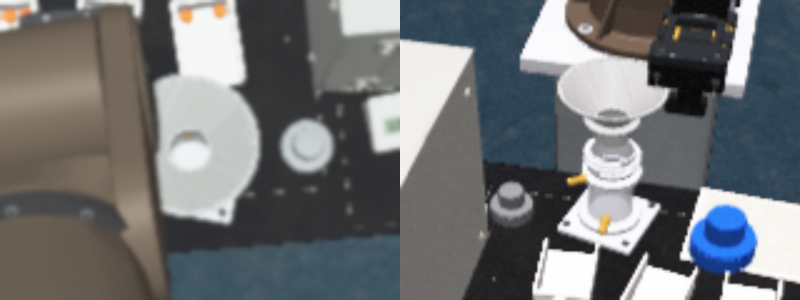

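{"method": "drive_tool", "body": {"deltas": "0 0 -.1 0;0 0 -.1 0;0 0 -.1 0;0 0 -.06 0;0 0 -.03 0;0 0 -.02 0;0 0 -.015 0;0 0 0 0"}}

```text
t: 19.63
eef_pos: [469.9, 106.1, 154.1]
tcp_rot: [3.141, 0.0, 1.572]
ft_force: [-0.3, 0.3, -0.8]
opening: 0.118
grip_force: 30.0
```

{"method": "drive_tool", "body": {"deltas": "0 0 -.01 0;0 0 0 0;0 0 0 0"}}

```text
t: 19.88
eef_pos: [470.1, 106.0, 153.4]
tcp_rot: [3.141, -0.0, 1.572]
ft_force: [0.7, 1.7, 0.9]
opening: 0.123
grip_force: 30.0
```

{"method": "drive_tool", "body": {"deltas": "0 0 0 0;0 0 0 0;0 0 0 0;0 0 0 0;0 .03 .1 0;0 0 .3 0;0 0 .2 0;.24 -.02 0 -.0376;.24 -.02 0 -.0376;.24 -.02 0 -.0376", "gripper": 0.3}}

```text
t: 20.72
eef_pos: [542.8, 102.9, 213.8]
tcp_rot: [3.14, -0.0, 1.212]
ft_force: [-0.1, -0.1, -0.2]
opening: 0.691
grip_force: 0.0
```

{"method": "drive_tool", "body": {"deltas": ".24 -.02 0 -.0376;.24 -.02 0 -.0376;.24 -.02 0 -.0376;.24 -.02 0 -.0376;.24 -.02 0 -.0376;.24 -.02 0 -.0376;.2 -.02 0 -.0376;0 0 -.25 -.0376;0 0 -.25 -.0376;0 0 -.25 -.0376"}}

```text
t: 21.55
eef_pos: [706.0, 88.8, 136.8]
tcp_rot: [3.141, -0.0, 0.031]
ft_force: [1.4, -0.4, 0.2]
opening: 0.7
grip_force: 0.0
```

{"method": "drive_tool", "body": {"deltas": "0 0 -.15 -.0376;0 0 -.15 -.0376;0 0 0 0;0 0 0 0"}}

```text
t: 21.88
eef_pos: [705.6, 88.9, 107.5]
tcp_rot: [3.141, 0.001, -0.196]
ft_force: [0.3, -0.6, 1.1]
opening: 0.694
grip_force: 0.0
```

Run:
```python
from h import *
p,s,im,d=cam('wrist');print(s['joints'],s['eef_pos'],s['tcp_rot']);print(wpix(p,s,[707,86,38]),wpix(p,s,[718.5,83,38]))
p2,s2,im2,d2=cam('top')
a=cv2.resize(im[60:400,60:500],(400,300));save(np.hstack([a,cv2.resize(im2[160:310,95:295],(400,300))]),'c4.png')
```

```text
[ 3.25597103e-02  7.14406508e-01  1.42123412e+00 -1.39400957e-04
  1.00748708e+00  1.79938596e+00] [705.59934263  88.88462399 107.54407696] [ 3.14113012e+00  1.46844465e-03 -1.95955730e-01]
[278.36161407 218.15231442] [279.31783924 203.29587884]
```

View pics/c4.png

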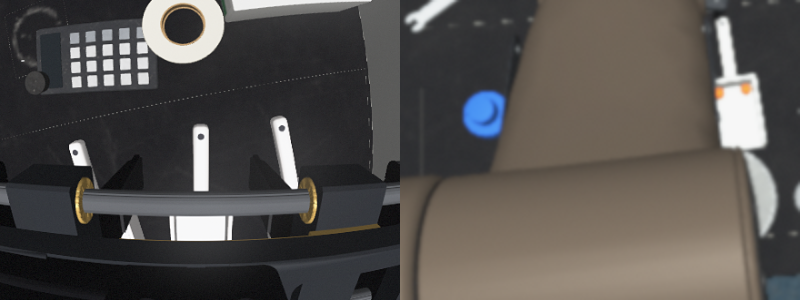

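{"method": "drive_tool", "body": {"deltas": ".02 -.035 -.2 0;0 0 -.25 0;0 0 -.2 0;0 0 -.1 0;0 0 -.045 0;0 0 0 0;0 0 0 0"}}

```text
t: 22.57
eef_pos: [708.5, 85.5, 29.9]
tcp_rot: [-3.141, -0.002, -0.199]
ft_force: [-0.7, -1.2, 0.3]
opening: 0.697
grip_force: 0.0
```

{"method": "drive_tool", "body": {"deltas": "0 0 0 0;0 0 0 0;0 0 0 0;0 0 0 0;0 0 0 0;0 0 0 0;0 0 0 0;0 0 0 0;0 0 0 0", "gripper": 1}}

```text
t: 23.32
eef_pos: [707.8, 85.4, 28.5]
tcp_rot: [3.141, 0.0, -0.2]
ft_force: [0.1, 1.2, -0.1]
opening: 0.14
grip_force: 30.0
```

{"method": "drive_tool", "body": {"deltas": "0 0 .1 0;0 0 .3 0;0 0 .3 0;0 0 .3 0;0 0 .3 0;0 0 .3 0;0 0 0 0;0 0 0 0"}}

```text
t: 23.98
eef_pos: [708.4, 85.5, 191.1]
tcp_rot: [-3.141, -0.004, -0.2]
ft_force: [0.1, 0.4, -2.0]
opening: 0.144
grip_force: 30.0
```

Run:
```python
from h import *
p,s,im,d=cam('wrist');print(s['eef_pos'],s['tcp_rot'],s['moment'],s['ft_force'])
p2,s2,im2,d2=cam('side')
save(np.hstack([cv2.resize(im,(400,300)),cv2.resize(im2[120:330,200:480],(400,300))]),'c5.png')
```

```text
[708.36495842  85.4870781  191.11269315] [-3.14081917 -0.00375851 -0.19951472] [ 0.06587772 -0.02535977 -0.0088785 ] [ 0.11487534  0.36533513 -1.99305632]
```

View pics/c5.png

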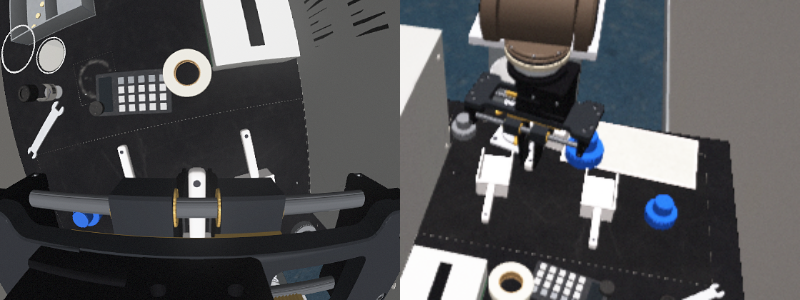

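{"method": "drive_tool", "body": {"deltas": "0 0 -.3 0;0 0 -.3 0;0 0 -.3 0;0 0 -.25 0;0 0 -.1 0;0 0 0 0;0 0 0 0"}}

```text
t: 24.67
eef_pos: [707.9, 85.4, 63.4]
tcp_rot: [3.141, 0.001, -0.2]
ft_force: [0.7, -0.1, 0.1]
opening: 0.144
grip_force: 30.0
```

```bash
cat >> h.py <<'E'
def tilt(show=True):
    "scoop pitch from side+top depth: z against distance behind grip along tool x (mouth dip positive)"
    s=env.state();T=tool(s);out=[]
    for n in('side','wrist'):
        p,s,im,d=cam(n)
        if n=='side': W=cloud(p,d)
        else:
            K=np.array(p['mtx']);v,u=np.indices(d.shape);a=np.stack([u-K[0,2],v-K[1,2]],-1);r=np.linalg.norm(a,axis=-1)+1e-9
            th=r/K[0,0];P=np.stack([a[...,0]/r*np.tan(th)*d,a[...,1]/r*np.tan(th)*d,d],-1)
            M=T@np.array(p['mount']);W=P@M[:3,:3].T+M[:3,3];W[d<=0]=np.nan
        L=(W-T[:3,3])@T[:3,:3]   # tool coords: x fwd (tail), z down
        wh=(im.min(2)>140)
        m=wh&(np.abs(L[...,1])<6)&(L[...,0]>14)&(L[...,0]<30)&(np.abs(L[...,2])<40)
        q=L[m]
        if len(q)>5: out.append((n,len(q),np.round(np.degrees(np.arctan(np.polyfit(q[:,0],-q[:,2],1)[0])),1),np.round([q[:,0].max(),-q[:,2].mean()],1)))
        m=wh&(np.abs(L[...,1])<30)&(L[...,0]<-25)&(L[...,0]>-165)&(L[...,2]>-20)&(L[...,2]<150)
        q=L[m]
        if len(q)>5: out.append((n,'chan',len(q),[np.round(np.median(q[(q[:,0]<a)&(q[:,0]>=a-20)],0)).tolist() for a in range(-25,-165,-20) if ((q[:,0]<a)&(q[:,0]>=a-20)).sum()>2]))
    for o in out: print(o)
E
python3 - <<'E'
from h import *
tilt()
E
```

```text
('side', 'chan', 46, [[-70.0, -19.0, 14.0], [-138.0, -27.0, -8.0], [-149.0, -27.0, -6.0]])
('wrist', 'chan', 603, [[-37.0, 1.0, -9.0], [-47.0, 0.0, -9.0], [-68.0, 9.0, 23.0]])
```

{"method": "drive_tool", "body": {"deltas": "0 0 0 0;0 0 0 0;0 0 0 0", "gripper": 0.86}}

```text
t: 25.02
eef_pos: [708.2, 85.5, 64.6]
tcp_rot: [-3.141, -0.001, -0.2]
ft_force: [0.1, 0.1, -1.5]
opening: 0.144
grip_force: 26.7
```

{"method": "drive_tool", "body": {"deltas": "0 0 0 0;0 0 0 0;0 0 0 0", "gripper": 0.857}}

```text
t: 25.27
eef_pos: [707.9, 85.4, 63.7]
tcp_rot: [3.142, -0.0, -0.2]
ft_force: [0.2, 0.5, -0.7]
opening: 0.143
grip_force: 15.4
```

{"method": "drive_tool", "body": {"deltas": "0 0 0 0;0 0 0 0;0 0 0 0", "gripper": 0.855}}

```text
t: 25.52
eef_pos: [707.8, 85.4, 63.5]
tcp_rot: [3.141, 0.0, -0.2]
ft_force: [0.4, 0.7, -1.4]
opening: 0.147
grip_force: 8.1
```

Run:
```python
from h import *
tilt()
```

```text
('side', 'chan', 38, [[-68.0, -20.0, 12.0], [-139.0, -28.0, 4.0], [-148.0, -28.0, 4.0]])
('wrist', 'chan', 819, [[-39.0, 0.0, -3.0], [-54.0, -0.0, 0.0], [-66.0, 8.0, 18.0]])
```

{"method": "drive_tool", "body": {"deltas": "0 0 0 0;0 0 0 0;0 0 0 0;0 0 0 0"}}

```text
t: 25.95
eef_pos: [707.8, 85.4, 63.6]
tcp_rot: [3.142, 0.0, -0.2]
ft_force: [-0.0, 0.1, -0.1]
opening: 0.145
grip_force: 7.9
```

Run:
```python
from h import *
tilt()
```

```text
('side', 'chan', 95, [[-61.0, -16.0, 35.0], [-68.0, -20.0, 11.0], [-89.0, -29.0, 40.0]])
('wrist', 'chan', 878, [[-40.0, -0.0, 0.0], [-58.0, -0.0, 7.0], [-65.0, -8.0, 16.0]])
```

{"method": "drive_tool", "body": {"deltas": "0 0 -.06 0;0 0 -.06 0;0 0 -.06 0;0 0 -.06 0;0 0 -.06 0;0 0 -.05 0;0 0 0 0;0 0 0 0"}}

```text
t: 26.72
eef_pos: [707.6, 85.4, 28.1]
tcp_rot: [3.141, 0.001, -0.2]
ft_force: [0.1, -0.5, -0.2]
opening: 0.146
grip_force: 8.0
```

Run:
```python
from h import *
tilt()
```

```text
('side', 'chan', 50, [[-69.0, -18.0, 20.0], [-135.0, -28.0, -10.0], [-149.0, -28.0, -7.0]])
('wrist', 'chan', 600, [[-37.0, 0.0, -10.0], [-47.0, 1.0, -9.0]])
```

{"method": "drive_tool", "body": {"deltas": "0 0 0 0;0 0 0 0;0 0 0 0;0 0 0 0;0 0 .2 0;0 0 .3 0;0 0 .3 0;-.02 -.24 0 .029;-.03 -.24 0 .03;-.03 -.23 0 .03", "gripper": 0.3}}

```text
t: 27.65
eef_pos: [699.8, 13.8, 109.4]
tcp_rot: [3.141, -0.001, 0.085]
ft_force: [-0.6, -0.5, -0.4]
opening: 0.694
grip_force: 0.0
```

{"method": "drive_tool", "body": {"deltas": "0 0 0 0;0 0 0 0"}}

```text
t: 27.82
eef_pos: [699.8, 13.4, 108.8]
tcp_rot: [3.142, -0.0, 0.077]
ft_force: [-1.1, 0.1, 0.7]
opening: 0.7
grip_force: 0.0
```

```bash
cat >> h.py <<'E'
def handle():
    "tool-frame & world line of the white handle seen by the wrist camera"
    p,s,im,d=cam('wrist');T=tool(s);K=np.array(p['mtx']);v,u=np.indices(d.shape);a=np.stack([u-K[0,2],v-K[1,2]],-1);r=np.linalg.norm(a,axis=-1)+1e-9
    P=np.stack([a[...,0]/r*np.tan(r/K[0,0])*d,a[...,1]/r*np.tan(r/K[0,0])*d,d],-1);M=T@np.array(p['mount']);W=P@M[:3,:3].T+M[:3,3]
    L=(W-T[:3,3])@T[:3,:3]
    m=(im.min(2)>140)&(np.abs(W[...,2]-38)<8)&(np.abs(L[...,1])<30)&(L[...,0]>-25)&(L[...,0]<60)
    n,l,st,c=cv2.connectedComponentsWithStats(m.astype(np.uint8));i=1+np.argmax(st[1:,4]);q=W[l==i];t=L[l==i]
    vx,vy,x0,y0=cv2.fitLine(q[:,:2].astype(np.float32),cv2.DIST_L2,0,.01,.01).ravel()
    print('n',len(q),'z',q[:,2].mean().round(1),'ang',np.arctan(vy/vx).round(3),'ctr',x0.round(1),y0.round(1),'tail',q[np.argmax(t[:,0])].round(1),'width',np.ptp(t[np.abs(t[:,0]-t[:,0].mean())<3,1]).round(1))
    print('tcp',s['eef_pos'].round(1),s['tcp_rot'].round(3))
E
python3 -c "
from h import *
handle()"
```

```text
n 737 z 37.9 ang 0.069 ctr 694.2 12.1 tail [712.4  13.5  36.1] width 12.8
tcp [699.8  13.4 108.8] [ 3.142 -0.     0.077]
```

{"method": "drive_tool", "body": {"deltas": "-.01 -.009 -.25 0;0 0 -.25 0;0 0 -.2 0;0 0 -.1 0;0 0 -.005 0;0 0 0 0;0 0 0 0"}}

```text
t: 28.45
eef_pos: [699.6, 13.9, 29.3]
tcp_rot: [3.141, -0.002, 0.08]
ft_force: [-0.3, -0.5, 0.8]
opening: 0.699
grip_force: 0.0
```

{"method": "drive_tool", "body": {"deltas": "0 0 0 0;0 0 0 0;0 0 0 0;0 0 0 0;0 0 0 0;0 0 0 0;0 0 0 0;0 0 0 0;0 0 0 0", "gripper": 1}}

```text
t: 29.2
eef_pos: [698.8, 13.5, 28.0]
tcp_rot: [3.142, 0.0, 0.08]
ft_force: [0.6, 0.1, -0.3]
opening: 0.145
grip_force: 30.0
```

{"method": "drive_tool", "body": {"deltas": "0 0 .05 0;0 0 .1 0;0 0 .2 0;0 0 .25 0;0 0 .3 0;0 0 .3 0;0 0 .3 0;0 0 .3 0;0 0 .3 0;0 0 .1 0"}}

```text
t: 30.03
eef_pos: [699.8, 13.5, 254.1]
tcp_rot: [3.14, -0.007, 0.08]
ft_force: [0.9, 1.3, -0.4]
opening: 0.144
grip_force: 30.0
```

Run:
```python
from h import *
tilt()
```

```text
('side', 'chan', 213, [[-33.0, 4.0, -9.0], [-64.0, 5.0, -6.0], [-67.0, -17.0, 11.0], [-92.0, -28.0, -7.0], [-120.0, 20.0, 17.0], [-128.0, 16.0, 16.0]])
('wrist', 'chan', 622, [[-37.0, 0.0, -10.0], [-47.0, 0.0, -10.0], [-66.0, -9.0, 26.0]])
```

{"method": "drive_tool", "body": {"deltas": "-.07 .02 0 0;-.13 .035 0 0;-.18 .045 -.02 0;-.2 .05 -.02 0;-.17 .045 -.02 0;-.12 .035 -.02 0;-.07 .02 -.01 0;-.04 .01 0 0;-.02 .005 0 0;0 0 0 0"}}

```text
t: 30.97
eef_pos: [598.8, 40.0, 238.6]
tcp_rot: [3.142, 0.001, 0.08]
ft_force: [0.1, -0.4, -1.6]
opening: 0.142
grip_force: 30.0
```

Run:
```python
from h import *
tilt();p2,s2,im2,d2=cam('side');p,s,im,d=cam('wrist');print(s['eef_pos'])
save(np.hstack([cv2.resize(im,(400,300)),cv2.resize(im2[60:270,200:480],(400,300))]),'c6.png')
```

```text
('side', 'chan', 622, [[-34.0, 2.0, -10.0], [-59.0, 1.0, -9.0], [-67.0, -18.0, 12.0], [-101.0, -1.0, 128.0], [-111.0, -11.0, 123.0], [-139.0, -14.0, 103.0], [-152.0, -17.0, 101.0]])
('wrist', 'chan', 713, [[-37.0, 0.0, -10.0], [-47.0, 1.0, -10.0], [-82.0, -11.0, 78.0], [-95.0, -11.0, 95.0], [-113.0, -13.0, 111.0], [-134.0, -13.0, 134.0]])
[599.27198902  39.8748323  238.83694002]
```

View pics/c6.png

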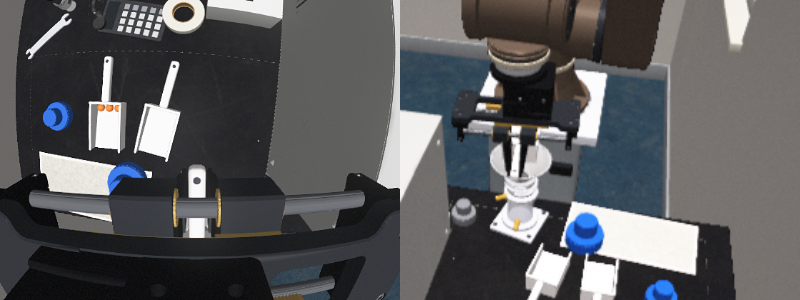

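{"method": "drive_tool", "body": {"deltas": "0 0 0 0;0 0 0 0;0 0 0 0;0 0 0 0", "gripper": 0.855}}

```text
t: 31.5
eef_pos: [598.9, 40.0, 239.0]
tcp_rot: [3.142, 0.0, 0.08]
ft_force: [-0.2, 0.9, -1.1]
opening: 0.144
grip_force: 8.8
```

```bash
cat >> h.py <<'E'
def ht(save_as=None):
    "handle pitch from wrist depth (mouth dip positive, deg)"
    p,s,im,d=cam('wrist');T=tool(s);K=np.array(p['mtx']);v,u=np.indices(d.shape);a=np.stack([u-K[0,2],v-K[1,2]],-1);r=np.linalg.norm(a,axis=-1)+1e-9
    P=np.stack([a[...,0]/r*np.tan(r/K[0,0])*d,a[...,1]/r*np.tan(r/K[0,0])*d,d],-1);M=np.array(p['mount']);L=P@M[:3,:3].T+M[:3,3]
    m=(im.min(2)>110)&(np.abs(L[...,1])<5)&(L[...,0]<-12)&(L[...,0]>-62)&(np.abs(L[...,2])<60);q=L[m]
    k=np.polyfit(q[:,0],q[:,2],1);print('t',s['t'],'n',len(q),'tilt',np.degrees(np.arctan(-k[0])).round(1),'at-40',np.polyval(k,-40).round(1),'res',np.std(q[:,2]-np.polyval(k,q[:,0])).round(1),'tcp',s['eef_pos'].round(1))
    if save_as: save(im,save_as)
E
python3 -c "
from h import *
ht()"
```

```text
t 31.5 n 439 tilt 2.6 at-40 -9.1 res 0.6 tcp [598.9  40.  239. ]
```

{"method": "drive_tool", "body": {"deltas": "0 0 0 0;0 0 0 0;0 0 0 0;0 0 0 0"}}

```text
t: 31.88
eef_pos: [598.8, 40.0, 239.1]
tcp_rot: [3.141, 0.0, 0.08]
ft_force: [-0.0, 0.8, -0.5]
opening: 0.144
grip_force: 7.8
```

```bash
python3 -c "
from h import *
ht()"
```

```text
t 31.8833 n 301 tilt 25.8 at-40 11.0 res 0.9 tcp [598.8  40.  239.1]
```

{"method": "drive_tool", "body": {"deltas": "0 0 .1 0;0 0 .12 0;0 0 .1 0;0 0 0 0"}}

```text
t: 32.27
eef_pos: [599.6, 40.0, 273.7]
tcp_rot: [3.141, -0.004, 0.08]
ft_force: [-0.1, 0.4, -0.6]
opening: 0.144
grip_force: 7.6
```

```bash
python3 -c "
from h import *
ht()"
```

```text
t 32.2667 n 201 tilt 31.7 at-40 16.6 res 1.1 tcp [599.6  40.  273.7]
```

{"method": "drive_tool", "body": {"deltas": "0 0 .03 0;0 0 .03 0;0 0 .03 0;0 0 .03 0"}}

```text
t: 32.65
eef_pos: [598.8, 40.0, 283.1]
tcp_rot: [-3.142, 0.0, 0.08]
ft_force: [-0.2, 0.0, -0.7]
opening: 0.144
grip_force: 7.3
```

Run:
```python
from h import *
ht();p2,s2,im2,d2=cam('side')
save(cv2.resize(im2[60:270,200:480],(800,600),interpolation=cv2.INTER_CUBIC),'c7.png')
```

```text
t 32.65 n 100 tilt 41.1 at-40 27.4 res 0.5 tcp [598.8  40.  283.1]
```

View pics/c7.png

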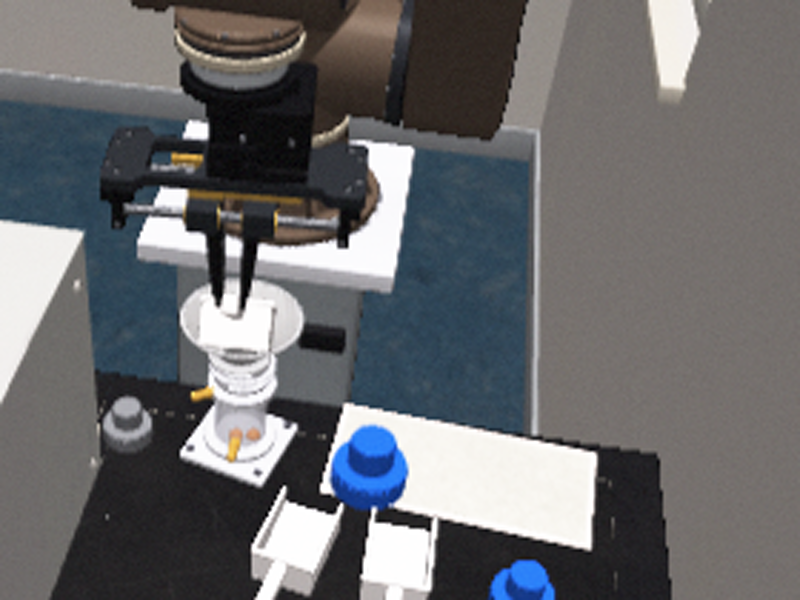

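{"method": "drive_tool", "body": {"deltas": "0 0 0 0;0 0 0 0;0 0 .25 0;.1 0 .1 0;.3 -.08 0 0;.3 -.08 0 0;.3 -.1 0 0;0 0 -.3 0;0 0 -.3 0;0 0 -.3 0", "gripper": 1}}

```text
t: 33.58
eef_pos: [699.0, 13.8, 226.3]
tcp_rot: [3.142, 0.0, 0.08]
ft_force: [1.0, -0.3, -1.5]
opening: 0.141
grip_force: 30.0
```

{"method": "drive_tool", "body": {"deltas": "0 0 -.3 0;0 0 -.25 0;0 0 -.15 0;0 0 0 0"}}

```text
t: 33.92
eef_pos: [697.3, 14.1, 153.9]
tcp_rot: [-3.141, 0.006, 0.08]
ft_force: [-0.2, 0.4, 0.4]
opening: 0.142
grip_force: 30.0
```

Run:
```python
from h import *
ht()
for n in('side','top'):
    p,s,im,d=cam(n);W=cloud(p,d);hsv=cv2.cvtColor(im,cv2.COLOR_RGB2HSV)
    org=cv2.inRange(hsv,(5,120,120),(20,255,255)); k,l,st,c=cv2.connectedComponentsWithStats(org)
    for i in range(1,k):
        if st[i,4]>=3: print(n,c[i].round(),st[i,4],np.nanmedian(W[l==i],0).round())
    b=(cv2.inRange(hsv,(100,150,80),(125,255,255))>0)&(np.abs(W[...,0]-480)<70)&(np.abs(W[...,1]-188)<90)
    q=W[b];print(n,'cap',b.sum(),q.min(0).round() if len(q) else 0,q.max(0).round() if len(q) else 0)
    k=q[q[:,2]>58] if len(q) else q;print('  knob top',len(k),k[:,:2].min(0) if len(k) else 0,k[:,:2].max(0) if len(k) else 0)
```

```text
t 33.9167 n 98 tilt 41.4 at-40 27.8 res 0.5 tcp [697.3  14.1 153.9]
side [242. 192.] 23 [686. -24. 269.]
side [282. 213.] 4 [497.  31.  34.]
side [272. 217.] 3 [728.  48. 253.]
side [280. 220.] 4 [521.  30.  34.]
side [278. 313.] 52 [793.  79.   5.]
side [247. 351.] 14 [964.  53. 147.]
side [218. 353.] 7 [978.   3. 148.]
side [212. 361.] 21 [991.  -5. 137.]
side [236. 384.] 1184 [1015.   45.  118.]
side [223. 363.] 47 [997.  18. 154.]
side [273. 388.] 8 [1006.  110.  113.]
side [295. 390.] 3 [1001.  147.  114.]
side [284. 407.] 299 [1030.  134.  108.]
side cap 591 [477. 128.  -2.] [537. 199.  68.]
  knob top 138 [481.24248064 140.81829812] [519.82149024 184.04307619]
top [241.  66.] 140 [942.  29. 127.]
top [176. 206.] 20 [634. 218.  18.]
top [184. 206.] 22 [633. 198.  20.]
top cap 0 0 0
  knob top 0 0 0
```

{"method": "drive_tool", "body": {"deltas": ".01 0 -.2 0;0 0 -.1 0;0 0 0 0;0 0 0 0"}}

```text
t: 34.4
eef_pos: [699.9, 14.0, 128.5]
tcp_rot: [3.142, 0.0, 0.08]
ft_force: [-0.5, 0.1, -0.3]
opening: 0.141
grip_force: 30.0
```

{"method": "drive_tool", "body": {"deltas": "0 0 0 0;0 0 -.08 0;0 0 -.08 0;0 0 -.08 0;0 0 -.08 0;0 0 -.08 0;0 0 -.08 0;0 0 -.08 0;0 0 -.08 0;0 0 -.08 0", "gripper": 0.855}}

```text
t: 35.23
eef_pos: [699.7, 14.0, 55.1]
tcp_rot: [3.142, 0.0, 0.08]
ft_force: [1.8, -0.6, 0.3]
opening: 0.145
grip_force: 7.8
```

```bash
python3 -c "
from h import *
ht()"
```

```text
t 35.2333 n 430 tilt 10.5 at-40 -1.9 res 0.6 tcp [699.7  14.   55.1]
```

{"method": "drive_tool", "body": {"deltas": "0 0 -.06 0;0 0 -.06 0;0 0 -.06 0;0 0 -.06 0;0 0 -.03 0;0 0 0 0;0 0 0 0"}}

```text
t: 35.87
eef_pos: [699.7, 14.0, 28.9]
tcp_rot: [3.142, 0.001, 0.08]
ft_force: [-0.0, 0.6, -1.1]
opening: 0.146
grip_force: 7.8
```

```bash
python3 -c "
from h import *
ht()"
```

```text
t 35.8667 n 437 tilt 0.4 at-40 -9.5 res 0.6 tcp [699.7  14.   28.9]
```

{"method": "drive_tool", "body": {"deltas": "0 0 0 0;0 0 0 0;0 0 0 0;0 0 0 0;0 0 .2 0;0 0 .3 0;0 0 .3 0;.03 .35 0 -.012;.03 .35 0 -.012;.03 .35 0 -.005", "gripper": 0.3}}

```text
t: 36.75
eef_pos: [709.1, 119.7, 110.1]
tcp_rot: [-3.142, -0.001, -0.015]
ft_force: [0.6, -0.1, -0.1]
opening: 0.694
grip_force: 0.0
```

{"method": "drive_tool", "body": {"deltas": ".03 .35 0 0;.02 .35 0 0;0 .11 0 0;0 0 0 0;0 0 0 0"}}

```text
t: 37.17
eef_pos: [713.6, 200.0, 108.9]
tcp_rot: [3.141, 0.0, -0.01]
ft_force: [-0.5, -0.5, 0.1]
opening: 0.701
grip_force: 0.0
```

```bash
python3 -c "
from h import *
handle()"
```

```text
n 731 z 37.8 ang -0.01 ctr 707.7 199.7 tail [725.5 198.2  33.5] width 12.8
tcp [713.6 200.  108.9] [ 3.141  0.    -0.01 ]
```

{"method": "drive_tool", "body": {"deltas": "-.01 0 -.25 0;0 0 -.25 0;0 0 -.2 0;0 0 -.1 0;0 0 -.005 0;0 0 0 0;0 0 0 0"}}

```text
t: 37.8
eef_pos: [713.7, 199.5, 30.0]
tcp_rot: [-3.141, -0.002, -0.012]
ft_force: [1.6, 0.6, -0.1]
opening: 0.702
grip_force: 0.0
```

{"method": "drive_tool", "body": {"deltas": "0 0 0 0;0 0 0 0;0 0 0 0;0 0 0 0;0 0 0 0;0 0 0 0;0 0 0 0;0 0 0 0;0 0 0 0", "gripper": 1}}

```text
t: 38.55
eef_pos: [712.8, 200.0, 28.5]
tcp_rot: [3.141, 0.0, -0.011]
ft_force: [-0.6, 0.6, 0.1]
opening: 0.14
grip_force: 30.0
```

{"method": "drive_tool", "body": {"deltas": "0 0 .05 0;0 0 .1 0;0 0 .2 0;0 0 .25 0;0 0 .3 0;0 0 .3 0;0 0 .3 0;0 0 .3 0;0 0 .3 0;0 0 .1 0"}}

```text
t: 39.38
eef_pos: [713.8, 200.3, 254.8]
tcp_rot: [-3.14, -0.007, -0.011]
ft_force: [0.6, -0.0, -0.7]
opening: 0.143
grip_force: 30.0
```

```bash
python3 -c "
from h import *
ht()"
```

```text
t 39.3833 n 446 tilt 0.8 at-40 -9.5 res 0.6 tcp [713.8 200.3 254.8]
```

{"method": "drive_tool", "body": {"deltas": "-.034 -.05 0 0;-.068 -.1 0 0;-.114 -.17 -.02 0;-.136 -.205 -.02 0;-.148 -.22 -.02 0;-.148 -.22 -.02 0;-.148 -.22 -.02 0;-.125 -.19 -.02 0;-.102 -.155 -.02 0;-.068 -.1 -.02 0"}}

```text
t: 40.27
eef_pos: [601.7, 35.5, 230.6]
tcp_rot: [3.141, 0.003, -0.012]
ft_force: [0.9, -0.8, -1.2]
opening: 0.137
grip_force: 30.0
```

{"method": "drive_tool", "body": {"deltas": "-.034 -.06 0 0;-.011 -.025 0 0;0 0 0 0;0 0 0 0;0 0 0 0"}}

```text
t: 40.68
eef_pos: [599.6, 29.1, 232.4]
tcp_rot: [-3.142, 0.0, -0.01]
ft_force: [-0.2, 0.7, -0.5]
opening: 0.146
grip_force: 30.0
```

Run:
```python
from h import *
ht()
p,s,im,d=cam('side');W=cloud(p,d)
M=(np.abs(W[...,2]-167)<3)&(np.hypot(W[...,0]-470,W[...,1]-30)<75)&(im.min(2)>60);q=W[M];print('funnel rim side',M.sum(),cv2.minEnclosingCircle(q[:,:2].astype(np.float32)))
```

```text
t 40.6833 n 446 tilt 1.5 at-40 -9.6 res 0.6 tcp [599.6  29.1 232.4]
funnel rim side 112 ((468.3812255859375, 34.94140625), 64.95366668701172)
```

{"method": "drive_tool", "body": {"deltas": "0 0 .03 0;0 0 .03 0;0 0 .02 0;0 0 0 0;0 0 0 0;0 0 0 0", "gripper": 0.855}}

```text
t: 41.28
eef_pos: [599.2, 28.5, 240.6]
tcp_rot: [3.141, 0.0, -0.011]
ft_force: [0.9, -0.9, -0.3]
opening: 0.149
grip_force: 7.2
```

```bash
python3 -c "
from h import *
ht()"
```

```text
t 41.2833 n 274 tilt 28.0 at-40 13.4 res 0.9 tcp [599.2  28.5 240.6]
```

{"method": "drive_tool", "body": {"deltas": "0 0 .1 0;0 0 .1 0;0 0 .1 0;0 0 .05 0;0 0 .04 0;0 0 .03 0;0 0 .03 0"}}

```text
t: 41.92
eef_pos: [599.2, 28.5, 285.8]
tcp_rot: [3.142, 0.0, -0.011]
ft_force: [-0.2, -0.2, -1.3]
opening: 0.145
grip_force: 6.9
```

Run:
```python
from h import *
ht();p2,s2,im2,d2=cam('side')
save(cv2.resize(im2[150:240,230:350],(800,600),interpolation=cv2.INTER_CUBIC),'c8.png')
```

```text
t 41.9167 n 113 tilt 41.8 at-40 29.1 res 0.5 tcp [599.2  28.5 285.8]
```

View pics/c8.png

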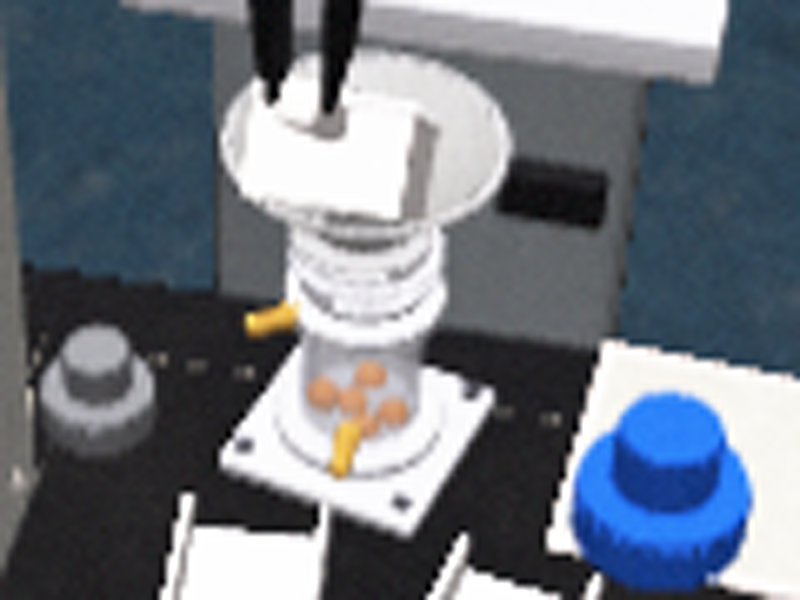

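{"method": "drive_tool", "body": {"deltas": "0 0 0 0;0 0 0 0;0 0 .25 0;.1 .1 .1 0;.2 .3 0 0;.2 .3 0 0;.2 .3 0 0;.2 .3 0 0;.2 .3 -.1 0;.04 .115 -.3 0", "gripper": 1}}

```text
t: 42.85
eef_pos: [716.1, 204.0, 282.8]
tcp_rot: [-3.14, -0.006, -0.009]
ft_force: [0.2, 0.2, -1.1]
opening: 0.139
grip_force: 30.0
```

{"method": "drive_tool", "body": {"deltas": "0 0 -.3 0;0 0 -.3 0;0 0 -.3 0;0 0 -.3 0;0 0 -.25 0;0 0 -.15 0;0 0 -.1 0;0 0 -.02 0;0 0 0 0;0 0 0 0"}}

```text
t: 43.68
eef_pos: [713.3, 200.1, 109.3]
tcp_rot: [-3.142, -0.0, -0.011]
ft_force: [0.1, 0.2, 0.7]
opening: 0.143
grip_force: 30.0
```

{"method": "drive_tool", "body": {"deltas": "0 0 0 0;0 0 -.07 0;0 0 -.08 0;0 0 -.08 0;0 0 -.08 0;0 0 -.08 0;0 0 -.08 0;0 0 -.08 0;0 0 -.08 0;0 0 -.06 0", "gripper": 0.855}}

```text
t: 44.52
eef_pos: [712.9, 200.0, 38.2]
tcp_rot: [3.141, 0.001, -0.011]
ft_force: [0.2, 0.6, 0.4]
opening: 0.141
grip_force: 7.5
```

{"method": "drive_tool", "body": {"deltas": "0 0 -.06 0;0 0 -.05 0;0 0 -.01 0;0 0 0 0;0 0 0 0"}}

```text
t: 44.93
eef_pos: [713.2, 200.1, 27.7]
tcp_rot: [3.142, 0.0, -0.011]
ft_force: [0.6, -0.3, -0.9]
opening: 0.145
grip_force: 7.5
```

```bash
python3 -c "
from h import *
ht()"
```

```text
t 44.9333 n 450 tilt -1.3 at-40 -10.0 res 0.6 tcp [713.2 200.1  27.7]
```

{"method": "drive_tool", "body": {"deltas": "0 0 0 0;0 0 0 0;0 0 0 0;0 0 0 0;0 0 .2 0;0 0 .35 0;0 0 .4 .036;0 0 .4 .036;0 0 .4 .036;0 0 .15 .036", "gripper": 0.3}}

```text
t: 45.82
eef_pos: [714.6, 200.3, 224.4]
tcp_rot: [3.139, -0.008, 0.447]
ft_force: [0.5, 0.8, 1.0]
opening: 0.696
grip_force: 0.0
```

{"method": "drive_tool", "body": {"deltas": "-.243 -.094 0 .036;-.243 -.094 0 .036;-.243 -.094 0 .036;-.243 -.094 0 .036;-.243 -.094 0 .036;-.243 -.094 0 .036;-.243 -.094 0 .036;-.243 -.094 0 .036;-.243 -.094 0 .036;-.243 -.094 0 .036"}}

```text
t: 46.65
eef_pos: [468.9, 105.6, 217.7]
tcp_rot: [3.141, -0.0, 1.578]
ft_force: [0.2, -0.4, 0.3]
opening: 0.7
grip_force: 0.0
```

{"method": "drive_tool", "body": {"deltas": "0 0 0 0;0 0 0 0;0 0 0 0"}}

```text
t: 46.9
eef_pos: [471.1, 106.1, 218.0]
tcp_rot: [3.14, -0.0, 1.57]
ft_force: [-0.0, -0.4, -0.2]
opening: 0.7
grip_force: 0.0
```

Run:
```python
from h import *
p,s,im,d=cam('wrist');print(s['eef_pos'],s['tcp_rot']);print(wpix(p,s,[470,106,167]),wpix(p,s,[470,126,167]))
g=im.max(2);save(np.vstack([im[120:330,60:500]]),'w9.png')
for n in('top',):
    p,s,im,d=cam(n);W=cloud(p,d);hsv=cv2.cvtColor(im,cv2.COLOR_RGB2HSV)
p,s,im,d=cam('side');W=cloud(p,d);hsv=cv2.cvtColor(im,cv2.COLOR_RGB2HSV)
b=(cv2.inRange(hsv,(100,150,80),(125,255,255))>0)&(np.abs(W[...,0]-490)<70)&(np.abs(W[...,1]-175)<90)
q=W[b];k=q[q[:,2]>60];print('knob top',len(k),cv2.minEnclosingCircle(k[:,:2].astype(np.float32)),k[:,2].mean())
```

```text
[471.05198443 106.1238736  218.0134937 ] [ 3.14006474e+00 -1.42459661e-04  1.57026047e+00]
[272.42703683 226.16189796] [272.36358599 199.1400905 ]
knob top 124 ((500.6856994628906, 162.1355438232422), 21.407917022705078) 63.02196682009134
```

View pics/w9.png

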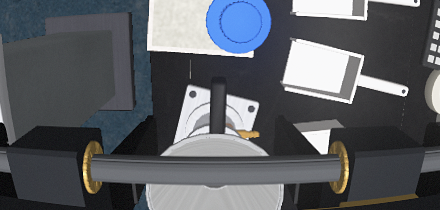

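{"method": "drive_tool", "body": {"deltas": ".035 0 -.25 0;0 0 -.25 0;0 0 -.1 0;0 0 -.045 0;0 0 0 0;0 0 0 0"}}

```text
t: 47.55
eef_pos: [474.2, 106.2, 153.3]
tcp_rot: [3.141, -0.0, 1.572]
ft_force: [0.6, 0.2, 0.3]
opening: 0.701
grip_force: 0.0
```

{"method": "drive_tool", "body": {"deltas": "0 0 0 0;0 0 0 0;0 0 0 0;0 0 0 0;0 0 0 0;0 0 0 0;0 0 0 0;0 0 0 0;0 0 0 0;0 0 0 0", "gripper": 1}}

```text
t: 48.38
eef_pos: [473.7, 106.1, 153.1]
tcp_rot: [3.142, -0.0, 1.572]
ft_force: [-0.3, 0.8, -0.1]
opening: 0.125
grip_force: 29.9
```

{"method": "drive_tool", "body": {"deltas": "0 0 .03 0;0 0 .06 0;0 0 .1 0;0 0 .1 0;0 0 .1 0;0 0 .1 0;0 0 0 0"}}

```text
t: 48.97
eef_pos: [474.4, 106.1, 204.0]
tcp_rot: [3.139, -0.0, 1.572]
ft_force: [0.4, -0.6, -0.7]
opening: 0.121
grip_force: 29.9
```

{"method": "drive_tool", "body": {"deltas": ".055 .234 0 -.0362;.055 .234 0 -.0362;.055 .234 0 -.0362;.055 .234 0 -.0362;.055 .234 0 -.0362;.055 .234 0 -.0362;.055 .234 0 -.0362;.055 .234 0 -.0362;.055 .234 0 -.0362;.055 .234 0 -.0362"}}

```text
t: 49.8
eef_pos: [528.7, 341.2, 201.6]
tcp_rot: [3.141, 0.001, 0.43]
ft_force: [0.2, -0.5, -1.3]
opening: 0.124
grip_force: 29.9
```

{"method": "drive_tool", "body": {"deltas": "0 0 -.2 0;0 0 -.3 0;0 0 -.3 0;0 0 -.3 0;0 0 -.2 0;0 0 -.05 0;0 0 -.02 0;0 0 -.02 0;0 0 0 0;0 0 0 0"}}

```text
t: 50.63
eef_pos: [529.3, 340.3, 64.4]
tcp_rot: [3.142, -0.002, 0.435]
ft_force: [-0.2, -0.2, -2.2]
opening: 0.121
grip_force: 30.0
```

{"method": "drive_tool", "body": {"deltas": "0 0 -.015 0;0 0 -.01 0;0 0 -.01 0;0 0 0 0"}}

```text
t: 50.97
eef_pos: [529.6, 340.4, 60.5]
tcp_rot: [-3.142, -0.002, 0.435]
ft_force: [1.9, 0.9, 4.9]
opening: 0.125
grip_force: 30.0
```

{"method": "drive_tool", "body": {"deltas": "0 0 0 0;0 0 0 0;0 0 0 0;0 0 0 0;0 0 .2 0;0 0 .3 0;0 0 .25 0;-.03 -.18 0 .036;-.03 -.18 0 .036;-.03 -.18 0 .036", "gripper": 0.25}}

```text
t: 51.8
eef_pos: [519.4, 285.6, 134.9]
tcp_rot: [3.141, -0.001, 0.781]
ft_force: [0.5, 0.1, -0.4]
opening: 0.733
grip_force: 0.0
```

{"method": "drive_tool", "body": {"deltas": "-.03 -.18 0 .036;-.03 -.18 0 .036;-.03 -.18 0 .036;-.03 -.18 0 .036;-.03 -.18 0 .036;-.03 -.18 0 .036;-.02 -.17 0 .037;0 0 0 0;0 0 0 0;0 0 0 0"}}

```text
t: 52.63
eef_pos: [500.0, 161.5, 134.6]
tcp_rot: [3.141, -0.0, 1.565]
ft_force: [0.2, -0.2, -0.3]
opening: 0.749
grip_force: 0.0
```

Run:
```python
from h import *
p,s,im,d=cam('wrist');print(s['eef_pos'],s['tcp_rot']);print(wpix(p,s,[500.7,162,63]),wpix(p,s,[500.7,162,31]))
hsv=cv2.cvtColor(im,cv2.COLOR_RGB2HSV)
save(im,'w10.png')
```

```text
[499.96437573 161.45750831 134.6331022 ] [ 3.14123461e+00 -1.46568114e-04  1.56538993e+00]
[274.98214463 217.78677765] [274.99632622 208.22010463]
```

View pics/w10.png

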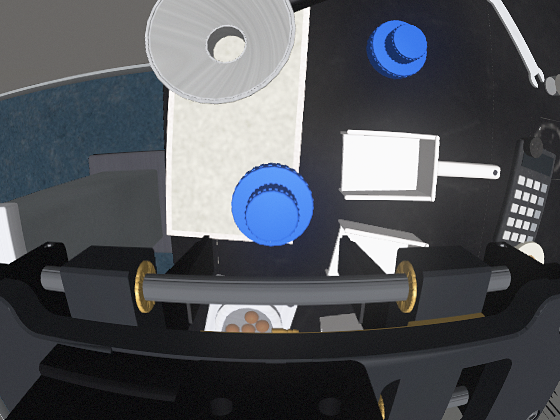

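{"method": "drive_tool", "body": {"deltas": "-.01 .025 -.25 0;0 0 -.25 0;0 0 -.2 0;0 0 -.1 0;0 0 -.025 0;0 0 0 0;0 0 0 0"}}

```text
t: 53.27
eef_pos: [499.2, 163.9, 52.8]
tcp_rot: [3.141, -0.0, 1.569]
ft_force: [-0.6, 0.3, 0.2]
opening: 0.75
grip_force: 0.0
```

{"method": "drive_tool", "body": {"deltas": "0 0 0 0;0 0 0 0;0 0 0 0;0 0 0 0;0 0 0 0;0 0 0 0;0 0 0 0;0 0 0 0", "gripper": 1}}

```text
t: 53.93
eef_pos: [498.8, 163.5, 52.3]
tcp_rot: [3.141, -0.0, 1.569]
ft_force: [-0.8, -0.5, 4.1]
opening: 0.452
grip_force: 30.0
```

{"method": "drive_tool", "body": {"deltas": "0 0 .05 0;0 0 .1 0;-.15 .08 0 0;-.15 .08 0 0;-.14 .07 0 0;0 0 0 0;0 0 -.06 0;0 0 -.04 0;0 0 -.03 0;0 0 0 0"}}

```text
t: 54.77
eef_pos: [454.9, 186.2, 53.2]
tcp_rot: [-3.141, 0.0, 1.569]
ft_force: [0.0, 0.1, -0.9]
opening: 0.454
grip_force: 30.0
```

{"method": "drive_tool", "body": {"deltas": "0 0 -.01 0;0 0 -.005 0;0 0 0 0"}}

```text
t: 55.02
eef_pos: [454.9, 186.4, 52.7]
tcp_rot: [3.141, -0.0, 1.569]
ft_force: [-0.6, -0.3, 3.5]
opening: 0.453
grip_force: 30.0
```

{"method": "drive_tool", "body": {"deltas": "0 0 0 0;0 0 0 0;0 0 0 0;0 0 0 0;0 0 .2 0;0 0 .3 0;0 0 .3 0;.1 -.3 .3 0;.1 -.35 .2 0;.1 -.3 0 0", "gripper": 0.25}}

```text
t: 55.85
eef_pos: [485.9, 91.9, 185.2]
tcp_rot: [3.135, -0.0, 1.571]
ft_force: [0.4, 0.6, -1.1]
opening: 0.75
grip_force: 0.0
```

{"method": "drive_tool", "body": {"deltas": "-.05 -.35 0 0;-.05 -.35 0 0;-.1 -.35 0 0;-.1 -.35 0 0;-.1 -.35 0 0;0 0 0 0"}}

```text
t: 56.35
eef_pos: [443.1, -86.5, 181.3]
tcp_rot: [3.142, 0.001, 1.565]
ft_force: [0.1, -0.0, -0.3]
opening: 0.748
grip_force: 0.0
```

Run:
```python
from h import *
p,s,im,d=cam('side');p2,s2,im2,d2=cam('top')
W=cloud(p,d);hsv=cv2.cvtColor(im,cv2.COLOR_RGB2HSV)
b=(cv2.inRange(hsv,(100,150,80),(125,255,255))>0)&(np.abs(W[...,0]-470)<90)&(np.abs(W[...,1]-180)<90)
q=W[b];k=q[q[:,2]>58];print('knob top',len(k),cv2.minEnclosingCircle(k[:,:2].astype(np.float32)),k[:,2].mean())
W=cloud(p2,d2)
M=(np.abs(W[...,2]-74)<5)&(np.hypot(W[...,0]-462,W[...,1]-306)<75);q=W[M];print('rim',M.sum(),cv2.minEnclosingCircle(q[:,:2].astype(np.float32)))
save(np.hstack([cv2.resize(im2[160:310,95:295],(400,300)),cv2.resize(im[150:300,215:415],(400,300))]),'c11.png')
```

```text
knob top 146 ((455.635009765625, 185.24546813964844), 22.619869232177734) 62.578331925342404
rim 586 ((468.2790222167969, 312.14044189453125), 66.46947479248047)
```

View pics/c11.png

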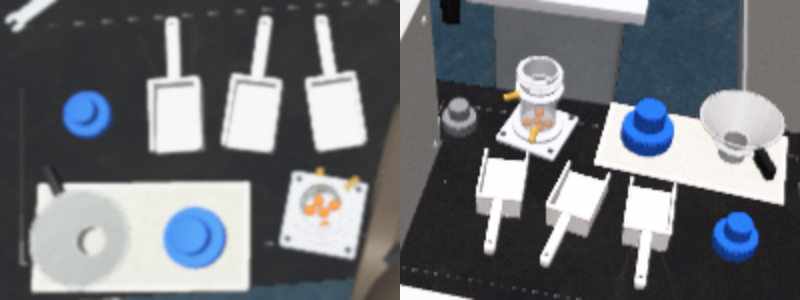

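All as asked: the cap and funnel stand on the pad, the scoops lie level and empty, the column is open and all five balls are in it, and the robot is clear.

```bash
python3 -c "
from cell import env
print(env.job_done())"
```

```text
the job is handed in; nothing more can be done
None
```

The job is handed in at about 56 s: all five balls are in the open column, the cap and funnel stand upright on the pad (the cap had been knocked aside mid-run and was put back), all three scoops lie level and empty, and the timer and tin were never touched.

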